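# Set the glue-press timer to 4

## Task

A repaired chair leg is about to go into the glue press. Roll the broad knurled thumbwheel of the larger control box (the press timer) by its edge until the digit 4 stands in the middle of that box's window, then let go. Do not turn the narrow wheel of the smaller box, the sander's feed gauge.

Things in the scene. Friction and masses are not known exactly. Their poses are not given: they have to be found in the camera images.
- timer_axle (a point): Press timer: fixed grey box 165x84 mm, top at 80; a knurled upright steel wheel, 80 diameter, 20 thick (along y), flat sides, stands 28 proud of the top (rim top 108 above bench), free on both sides. Point: wheel centre, on the axle, 68 above the bench. y: axle, z: up. The box spans x -52 to +113 mm from here; window (26x30, in the top) centred at x +74.
- timer_wheel (a joint): Turn of the timer's wheel, rad; grows as its highest point moves to the box's +x. Digit d is mid-window at d x 0.6283 (4 at 2.513); digits read upright seen from the -x end, 0-9. Starts 0.63 to 1.70, may lie between digits. Turns smoothly, no clicks, -0.3 to 6.0; friction 0.05 Nm (1.3 N at the rim) keeps it where it is left.
- gauge_axle (a point): Feed gauge, leave alone: smaller fixed grey box 140x56 mm, top at 66, narrow wheel 60 diameter, 8 thick, rim top 84 above the bench. Point: its wheel's centre, 54 above the bench; y: axle, z: up. The box spans x -43 to +97 mm from here. May be left or right of the timer.
- gauge_wheel (a joint): Turn of the gauge's narrow wheel, rad, 0 at the start (its window shows 2). To be left at 0.
Not all that is in view belongs to the job. What is shaped like the part that bears timer_axle but blue or orange is not meant.

How it is judged:
By the outcome, as a careful person would: the job done as asked, in the order asked, and still so for the second after the job is handed in, with the robot touching nothing.
It also fails if it takes over 40 s, if anything falls off the work surface, if the arm or the gripper's body presses on something with over 40 N, if the wrist force passes 120 N, or if a joint passes its speed limit or range.

## Robot

A 7-joint arm with a two-finger parallel gripper is mounted at the origin on the work surface. World frame = base frame: x ahead of the robot, y to its left, z up, the work surface at z = 0. Lengths are in m, angles in rad, forces in N, time in s.
With the tool pointing down it reaches from about 0.35 to 0.9 m from the base axis. Payload 7.2 kg.
Tool frame: the origin (TCP) lies on the centre line of the jaws, within the pads' length; the fingertips stand nose_length ahead of it and the grasp point (between the pads) lies 5 mm behind it (nose_length is the distance from the TCP to the fingertips, in m); z points along the fingers, y is the line along which they close (so a half turn about z gives the same grasp; the last joint's range is limited). The gripper opens to 85 mm and grips with 20 to 120 N. Pads are 22 mm wide; open, the fingers measure 114 mm over their backs; the gripper's body (76 mm by 85 mm) begins 54 mm behind the grasp point. The pads swing forward as they close: fully open they stand 13 mm farther back than shut.
Start: joints at [-1.186, 0.411, -0.013, 1.596, 0.006, 1.134, -0.082], TCP at [0.273, 0.562, 0.245] pointing down, gripper open.
Joint ranges: [-2.95, 2.95], [-0.29, 1.99], [-1.47, 1.44], [0.14, 2.54], [-1.03, 4.17], [0.13, 1.85], [-2.86, 2.86]. Speed limits (rad/s): [2.39, 2.39, 3.01, 3.01, 3.14, 3.14, 3.14].

## Interface

Orientations are given as a unit quaternion [x, y, z, w].
In Python, from workcell import * gives the robot as it stands.
- The arm moves only by the shell command python3 -m jog 'ROWS' [FORCE]. ROWS is JSON, a list of rows, each an object with "grip": the finger opening in mm, from 0 to 85.4; "linear": the shift along the tool's x, y, z scaled (see below), a list of three; "twist": the turn, a rotation vector about the tool's x, y, z scaled (see below), a list of three. In form: [{"grip": grip, "linear": [tx, ty, tz], "twist": [rx, ry, rz]}, ...]. A call has 1 to 8 rows; each row shifts and turns the commanded pose from where the row before left it, along the tool's axes as they then stand; what a row does not reach is not made up. The controller multiplies each number of a shift by 150 mm and each number of a turn by pi rad. A row lasts 1/10 s, in which the tool goes at most 50 mm and 8.59 degrees, less where a joint would pass 70% of its speed; a pose out of reach is approached as far as the arm can. A call with a number of a shift or a turn outside -1 to 1 is refused whole. A call with a gripper value outside its range is refused whole. The fingers move at their own pace and stop on an object; FORCE is the grip in N (left out, the last holds). Time passes only in rows, so rows that do not move let the fingers close. It gives the time, the measured TCP pose, the force, the opening and the grip force at its end, in the units of the state.
- get_state(): the state, without advancing time (a new reading comes with each control period).
- snapshot(name): name is "scene" or "top" or "wrist"; returns (picture, depth): 420x560x3 uint8, red, green, blue; 420x560 float32, m along the optical axis (not along the pixel's ray), 0 where there is no reading.
- camera_info(name): a dict with "vertical_fov" (degrees; the focal length in pixels is half the picture's height over the tangent of half this angle, whatever the lens; pixels are square), "cx", "cy" (the principal point, pixels), "pose" (4x4, takes a point from camera to world coordinates). Camera axes: x right, y down, z forward; pixel columns grow to the right and rows downward; lengths in m; the calibration is good to about 2 mm. A picture is of the moment at which its call begins: read the wrist's pose just before it. camera_info takes no time and is no camera call; for the wrist camera it gives the pose at the moment of the call.
- sign_off(): hands the job in; it is judged then, once.
The state is a dict: "t": time; "joint_pos": joint angles; "joint_vel": joint speeds; "effort": joint torques, N m; "tool_pos": TCP position; "eef_rot": TCP orientation; "ft_force": force on the tool from outside, world axes, zero at the start; "torque": the same for the moment, N m; "finger_gap": finger opening in m; "grip_force": force on a finger pad.
Only numpy, scipy, OpenCV 4.12 (cv2) and the standard library are available. Lean on these libraries where they do the work, as an engineer would, in place of code of your own. Each camera call takes 0.05 s, during which the arm holds its last target. There are 200 camera calls.

## Working session

There is one attempt and no reset: what is moved stays moved. The work goes in short steps, Python scripts to look and compute and a shell command to move; the robot and the scene stay as the last step left them, time stands still between calls to the robot, and variables do not carry over. Pictures are saved under pics/ and viewed, at most 10 in all, crops included, and the job is handed in when it is done.

```bash
mkdir -p pics; ls; python3 - <<'E'
from workcell import *
import cv2,numpy as np
s=get_state();print(s)
for n in("top","scene"):
    p,d=snapshot(n);cv2.imwrite(f"pics/{n}0.png",p[:,:,::-1]);np.savez(f"{n}0.npz",p=p,d=d,**{k:v for k,v in camera_info(n).items()})
    print(camera_info(n))
E
```

```text
pics
{'t': 0.0, 'joint_pos': array([-1.18619921,  0.4118882 , -0.01272729,  1.59709668,  0.00560114,
        1.13430993, -0.08219488]), 'joint_vel': array([ 7.64779535e-04,  1.70941962e-03, -1.36531766e-03, -3.28020416e-05,
        1.08674765e-03, -3.47548451e-04, -9.83038732e-04]), 'effort': array([ 2.83934269e-04, -6.00624776e+01,  6.82655498e-01, -2.99412435e+01,
        1.38297482e-02,  1.06749736e-02, -2.25931478e-05]), 'tool_pos': array([0.27323631, 0.56154839, 0.24443873]), 'eef_rot': array([ 2.24447690e-01,  9.74485782e-01, -8.22877552e-04, -1.31144209e-04]), 'ft_force': array([ 0.08812041, -1.04490843, -0.79847961]), 'torque': array([ 0.05526944, -0.03020786,  0.03635812]), 'grip_force': 0.0, 'finger_gap': 0.08515053742896525}
{'vertical_fov': 56.15176180741648, 'cx': 282.0927163946121, 'cy': 206.12157566333082, 'pose': array([[-0.00322801, -0.99091452,  0.13445446,  0.32061614],
       [-0.99997071,  0.0022655 , -0.00731106,  0.19655956],
       [ 0.00694003, -0.13447412, -0.9908928 ,  1.01031405],
       [ 0.        ,  0.        ,  0.        ,  1.        ]])}
{'vertical_fov': 49.74921895314981, 'cx': 280.6217401328022, 'cy': 212.7810756959049, 'pose': array([[ 0.4093658 ,  0.7735215 , -0.48382241,  1.0230538 ],
       [ 0.91230218, -0.34055878,  0.22743008, -0.0726405 ],
       [ 0.01115209, -0.53449434, -0.84509848,  1.09112348],
       [ 0.        ,  0.        ,  0.        ,  1.        ]])}
```

View pics/top0.png

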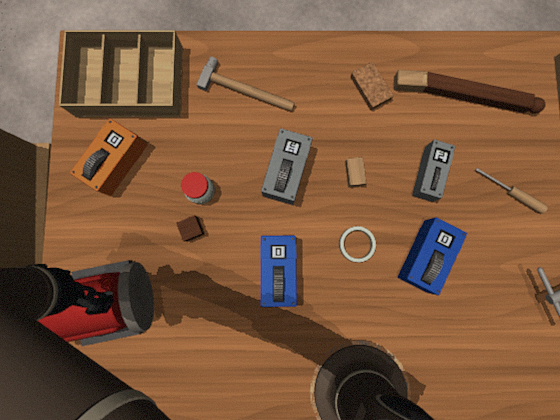

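View pics/scene0.png

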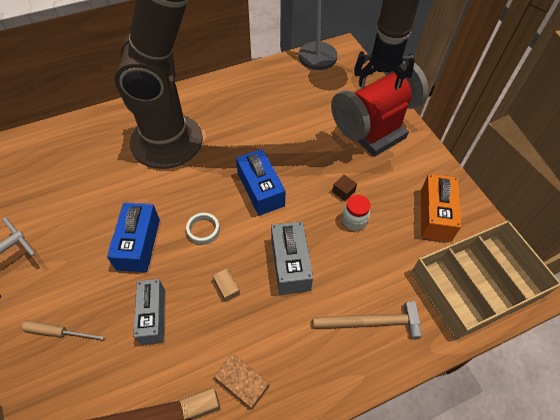

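The top view shows the grey timer at about (287,165), with its window at (292,147) and wheel at (284,177). The grey gauge is at (434,170). The blue and orange boxes are decoys. The window end points away from the robot (image up, +x).

```bash
cat > h.py <<'E'
import numpy as np,cv2
def world(d,info,shape=(420,560)):
    f=210/np.tan(np.radians(info["vertical_fov"])/2)
    v,u=np.mgrid[0:shape[0],0:shape[1]]
    P=np.stack([(u-info["cx"])/f*d,(v-info["cy"])/f*d,d],-1)
    T=np.array(info["pose"]);return P@T[:3,:3].T+T[:3,3]
def topbox(W,mask):
    xy=(W[mask][:,:2]*1000).astype(np.float32)
    return cv2.minAreaRect(xy)
E
python3 - <<'E'
from h import *
for n,roi,g in(("top",(255,320,120,205),(405,460,130,205)),("scene",(262,320,212,300),(128,170,270,350))):
    z=np.load(n+"0.npz");W=world(z["d"],z);hsv=cv2.cvtColor(z["p"],cv2.COLOR_RGB2HSV)
    for nm,r,h in(("timer",roi,.080),("gauge",g,.066)):
        m=np.zeros((420,560),bool);m[r[2]:r[3],r[0]:r[1]]=1
        mm=m&(abs(W[...,2]-h)<.006)
        mm=cv2.morphologyEx(mm.astype(np.uint8),cv2.MORPH_OPEN,np.ones((3,3)))>0
        hi=m&(W[...,2]>h+.010)
        print(n,nm,topbox(W,mm),mm.sum(),"hi",np.median(W[hi],0),W[hi][:,2].max(),"medz",np.median(W[mm][:,2]))
z=np.load("top0.npz");c=cv2.resize(z["p"][125:205,260:320],None,fx=7,fy=7,interpolation=cv2.INTER_CUBIC)
cv2.imwrite("pics/crop.png",c[:,:,::-1])
E
```

```text
top timer ((550.1591796875, 177.62132263183594), (84.05416107177734, 165.5724334716797), 73.38082122802734) 1999 hi [0.51419738 0.18753226 0.10399598] 1.0103140493943155 medz 0.07945479821221979
top gauge ((541.659423828125, -194.6087188720703), (57.476505279541016, 140.30828857421875), 72.81683349609375) 1186 hi [ 0.51094596 -0.18430427  0.08132867] 1.0103140493943155 medz 0.06529841430681793
scene timer ((555.221435546875, 178.06158447265625), (84.24415588378906, 166.5941162109375), 73.35940551757812) 1704 hi [0.53667786 0.18296408 0.10327713] 1.0911234829069358 medz 0.07900892031082263
scene gauge ((546.347412109375, -193.84170532226562), (57.17545700073242, 141.70132446289062), 72.8660888671875) 1251 hi [ 0.52494559 -0.18452405  0.08149485] 1.0911234829069358 medz 0.06514177079710404
```

View pics/crop.png

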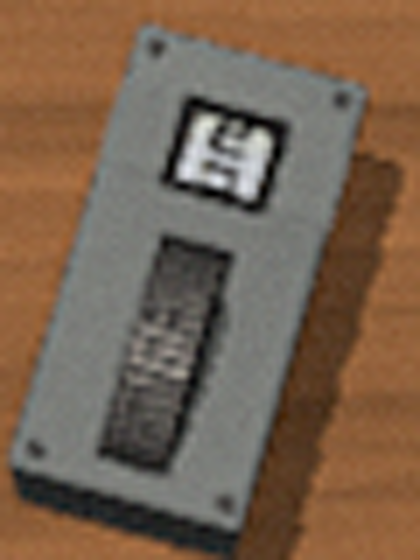

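The timer box is at yaw -16.6°, with the axle near (0.523, 0.187). The crop shows the window between two digits. I'll move above it now.

```bash
python3 -m jog '[{"grip":85,"linear":[-0.1,-0.06,-0.15],"twist":[0,0,0]},{"grip":85,"linear":[-0.2,-0.12,-0.15],"twist":[0,0,0]},{"grip":85,"linear":[-0.2,-0.12,-0.07],"twist":[0,0,0]},{"grip":85,"linear":[-0.2,-0.12,0],"twist":[0,0,0]},{"grip":85,"linear":[-0.2,-0.12,0],"twist":[0,0,0]},{"grip":70,"linear":[-0.2,-0.12,0],"twist":[0,0,0]},{"grip":60,"linear":[-0.2,-0.12,0],"twist":[0,0,-0.02]},{"grip":60,"linear":[-0.2,-0.12,0],"twist":[0,0,-0.032]}]'
python3 - <<'E'
import workcell;print([x for x in dir(workcell) if x[0]!='_'],getattr(workcell,'nose_length',None))
E
```

```text
t: 0.9
tool_pos: [0.4188, 0.342, 0.3006]
eef_rot: [0.143, 0.99, -0.0, -0.0]
ft_force: [1.0, 0.2, -0.4]
finger_gap: 0.0601
grip_force: 0.0
['IKError', 'camera_info', 'get_state', 'nose_length', 'sign_off', 'snapshot'] 0.014
```

```bash
cat >> h.py <<'E'
from workcell import *
from scipy.spatial.transform import Rotation as R
A=np.array([.523,.187,.068]);YAW=np.radians(-16.6)
BOX=np.array([[np.cos(YAW),-np.sin(YAW),0],[np.sin(YAW),np.cos(YAW),0],[0,0,1]])
def rel(A=A):
    s=get_state();T=R.from_quat(s["eef_rot"]);
    p=BOX.T@(s["tool_pos"]-A)*1000
    want=R.from_matrix(BOX@np.diag([-1,1,-1.]))
    print("t",s["t"],"tcp in box mm",p.round(1),"rot err box(rad)",(BOX.T@(T*want.inv()).as_rotvec()).round(3),"F",s["ft_force"].round(1),"gap",s["finger_gap"],"grip",s["grip_force"])
    return s,T
E
python3 - <<'E'
from h import *
s,T=rel();print("to go tool units",(T.inv().apply(A+[0,0,.2]-s["tool_pos"])/.15).round(3))
E
```

```text
t 0.9 tcp in box mm [-144.1  118.8  232.6] rot err box(rad) [-0.     0.     0.003] F [ 1.   0.2 -0.4] gap 0.060100187782109515 grip 0.0
to go tool units [-0.958 -0.795  0.217]
```

```bash
python3 -m jog '[{"grip":60,"linear":[-0.16,-0.133,0],"twist":[0,0,0]},{"grip":60,"linear":[-0.16,-0.133,0],"twist":[0,0,0]},{"grip":60,"linear":[-0.16,-0.133,0],"twist":[0,0,0]},{"grip":60,"linear":[-0.16,-0.133,0.07],"twist":[0,0,0]},{"grip":60,"linear":[-0.16,-0.133,0.07],"twist":[0,0,0]},{"grip":60,"linear":[-0.16,-0.133,0.07],"twist":[0,0,0]},{"grip":60,"linear":[0,0,0],"twist":[0,0,0]},{"grip":60,"linear":[0,0,0],"twist":[0,0,0]}]'
python3 - <<'E'
from h import *
s,T=rel();i=camera_info("wrist");p,d=snapshot("wrist");W=world(d,i)
np.savez("w1.npz",p=p,d=d,**i);cv2.imwrite("pics/w1.png",p[:,:,::-1])
B=(W-A)@BOX*1000
m=(abs(W[...,2]-.08)<.006)&(abs(B[...,0])<160)&(abs(B[...,1])<80)&(d>.05)
print(topbox(W,m),m.sum())
hi=(B[...,2]>30)&(B[...,2]<48)&(abs(B[...,0])<60)&(abs(B[...,1])<25)&(d>.05)
b=B[hi];print("wheel rim x,y med/min/max",np.median(b,0),np.percentile(b,2,0),np.percentile(b,98,0))
E
```

```text
t: 1.7
tool_pos: [0.5223, 0.1871, 0.2688]
eef_rot: [0.145, 0.989, -0.0, -0.001]
ft_force: [0.0, 0.1, 0.0]
finger_gap: 0.06
grip_force: 0.0
t 1.7 tcp in box mm [-7.000e-01 -2.000e-01  2.008e+02] rot err box(rad) [-0.001  0.001 -0.001] F [0.  0.1 0. ] gap 0.05995753666489847 grip 0.0
((495.5960388183594, 186.26174926757812), (103.1322021484375, 284.0189208984375), 81.16171264648438) 13488
wheel rim x,y med/min/max [-2.09672016 -1.0936372  36.70584602] [-22.99081757 -10.30752328  30.49535819] [24.45564247  8.97434966 39.84798101]
```

View pics/w1.png

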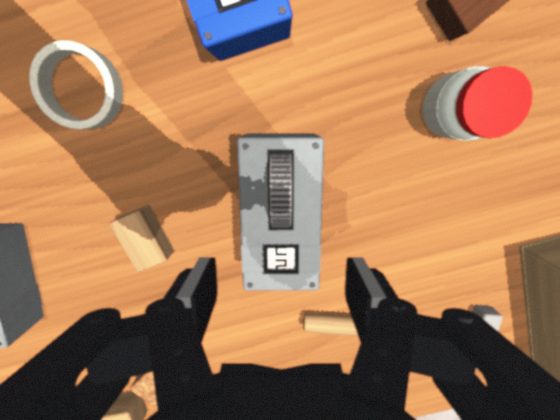

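The wrist view shows the timer centred, with its wheel at (281,190) and window at (281,259). The axle estimate agrees to within 1 mm. Next I'll read the window, rotated upright.

```bash
python3 - <<'E'
from h import *
z=np.load("w1.npz");c=z["p"][238:280,260:304][::-1,::-1]
cv2.imwrite("pics/c1.png",cv2.resize(c,None,fx=10,fy=10,interpolation=cv2.INTER_CUBIC)[:,:,::-1])
E
```

```text
(no output)
```

View pics/c1.png

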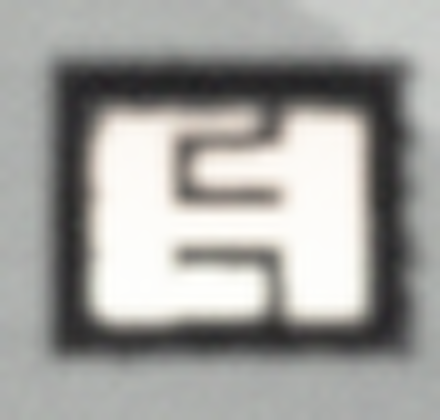

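Upright, the window shows the lower half of a 2 above the upper half of a 3. The 2's bottom bar is at row 195 and the 3's top bar at row 255, so it reads about 2.42 (1.52 rad) and needs roughly +1.0 rad. I'll pinch the wheel by its sides with the tool tilted -0.5 rad, then swing it about the axle to +0.5.

```bash
python3 -m jog '[{"grip":45,"linear":[0.157,-0.005,0.0104],"twist":[0,-0.0398,0]},{"grip":45,"linear":[0.166,0,0.0104],"twist":[0,-0.0398,0]},{"grip":45,"linear":[0.166,0,0.0104],"twist":[0,-0.0398,0]},{"grip":45,"linear":[0.166,0,0.0104],"twist":[0,-0.0398,0]},{"grip":45,"linear":[0,0,0.22],"twist":[0,0,0]},{"grip":45,"linear":[0,0,0.22],"twist":[0,0,0]},{"grip":45,"linear":[0,0,0],"twist":[0,0,0]},{"grip":45,"linear":[0,0,0],"twist":[0,0,0]}]' 25
cat >> h.py <<'E'
def axial(off=(.7,-.7,0)):
    s,T=rel();p=T.inv().apply(A+BOX@np.array(off)/1000-s["tool_pos"])*1000
    print("axle in tool frame mm",p.round(1),"units",(p/150).round(3))
E
python3 - <<'E'
from h import *
axial()
E
```

```text
t: 2.55
tool_pos: [0.4671, 0.2017, 0.189]
eef_rot: [0.142, 0.965, -0.037, 0.217]
ft_force: [-0.4, -0.3, -0.4]
finger_gap: 0.0451
grip_force: 0.0
t 2.55 tcp in box mm [-57.8  -1.9 121. ] rot err box(rad) [-0.01  -0.444 -0.002] F [-0.4 -0.3 -0.4] gap 0.045093139598734656 grip 0.0
axle in tool frame mm [ -0.8   2.6 134.4] units [-0.005  0.018  0.896]
```

```bash
python3 -m jog '[{"grip":45,"linear":[0,0.008,0.1],"twist":[-0.003,0,0]},{"grip":45,"linear":[0,0,0.18],"twist":[0,0,0]},{"grip":45,"linear":[0,0,0.16],"twist":[0,0,0]},{"grip":45,"linear":[0,0,0.12],"twist":[0,0,0]},{"grip":45,"linear":[0,0,0.08],"twist":[0,0,0]},{"grip":45,"linear":[0,0,0],"twist":[0,0,0]},{"grip":45,"linear":[0,0,0],"twist":[0,0,0]}]' 25
python3 - <<'E'
from h import *
axial()
E
```

```text
t: 3.25
tool_pos: [0.5076, 0.1906, 0.103]
eef_rot: [0.141, 0.965, -0.032, 0.219]
ft_force: [-0.4, -0.0, 0.1]
finger_gap: 0.0451
grip_force: 0.0
t 3.25 tcp in box mm [-15.8  -0.9  35. ] rot err box(rad) [ 0.    -0.445 -0.001] F [-0.4 -0.   0.1] gap 0.04506942143666456 grip 0.0
axle in tool frame mm [ 0.2  0.2 38.7] units [0.001 0.001 0.258]
```

Aligned. Now I'll close the fingers.

```bash
python3 -m jog '[{"grip":30,"linear":[0,0,0.008],"twist":[0,0,0]},{"grip":16,"linear":[0,0,0],"twist":[0,0,0]},{"grip":10,"linear":[0,0,0],"twist":[0,0,0]},{"grip":10,"linear":[0,0,0],"twist":[0,0,0]},{"grip":10,"linear":[0,0,0],"twist":[0,0,0]},{"grip":10,"linear":[0,0,0],"twist":[0,0,0]}]' 25
python3 - <<'E'
from h import *
axial()
E
```

```text
t: 3.85
tool_pos: [0.5082, 0.1908, 0.102]
eef_rot: [0.141, 0.965, -0.031, 0.219]
ft_force: [-2.8, 1.1, 6.1]
finger_gap: 0.0194
grip_force: 27.6
t 3.85 tcp in box mm [-15.2  -0.6  34. ] rot err box(rad) [ 0.001 -0.446 -0.001] F [-2.8  1.1  6.1] gap 0.01937765329520079 grip 27.602257132530212
axle in tool frame mm [ 0.3 -0.2 37.5] units [ 0.002 -0.001  0.25 ]
```

```bash
python3 -m jog '[{"grip":10,"linear":[-0.0274,0,0.0015],"twist":[0,0.035,0]},{"grip":10,"linear":[-0.0274,0,0.0015],"twist":[0,0.035,0]},{"grip":10,"linear":[-0.0274,0,0.0015],"twist":[0,0.035,0]},{"grip":10,"linear":[-0.0274,0,0.0015],"twist":[0,0.035,0]},{"grip":10,"linear":[-0.0274,0,0.0015],"twist":[0,0.035,0]},{"grip":10,"linear":[-0.0274,0,0.0015],"twist":[0,0.035,0]},{"grip":10,"linear":[-0.0274,0,0.0015],"twist":[0,0.035,0]},{"grip":10,"linear":[0,0,0],"twist":[0,0,0]}]'
python3 - <<'E'
from h import *
axial()
E
```

```text
t: 4.65
tool_pos: [0.5355, 0.1827, 0.1022]
eef_rot: [0.146, 0.979, 0.02, -0.141]
ft_force: [-1.3, 7.9, 3.3]
finger_gap: 0.0194
grip_force: 29.4
t 4.65 tcp in box mm [13.2 -0.6 34.2] rot err box(rad) [-0.001  0.286 -0.007] F [-1.3  7.9  3.3] gap 0.01939890592638998 grip 29.390010237693787
axle in tool frame mm [ 2.3 -0.1 36.3] units [ 0.016 -0.001  0.242]
```

```bash
python3 -m jog '[{"grip":10,"linear":[-0.02,0,-0.004],"twist":[0,0.035,0]},{"grip":10,"linear":[-0.02,0,-0.004],"twist":[0,0.035,0]},{"grip":10,"linear":[0,0,0],"twist":[0,0,0]},{"grip":10,"linear":[0,0,0],"twist":[0,0,0]}]'
python3 - <<'E'
from h import *
axial();p,d=snapshot("top");cv2.imwrite("pics/t2.png",cv2.resize(p[125:205,260:320],None,fx=7,fy=7,interpolation=cv2.INTER_CUBIC)[:,:,::-1])
p,d=snapshot("scene");print(p.shape);cv2.imwrite("pics/s2.png",cv2.resize(p[220:300,262:322],None,fx=7,fy=7,interpolation=cv2.INTER_CUBIC)[:,:,::-1])
E
```

```text
t: 5.05
tool_pos: [0.5402, 0.1812, 0.1001]
eef_rot: [0.142, 0.958, 0.035, -0.246]
ft_force: [1.8, 8.4, -10.2]
finger_gap: 0.0192
grip_force: 27.9
t 5.05 tcp in box mm [18.1 -0.6 32.1] rot err box(rad) [-0.002  0.501 -0.005] F [  1.8   8.4 -10.2] gap 0.01924774926783808 grip 27.947764992713928
axle in tool frame mm [-0.1 -0.1 36.5] units [-0.001 -0.001  0.244]
(420, 560, 3)
```

```bash
python3 -m jog '[{"grip":30,"linear":[0,0,0],"twist":[0,0,0]},{"grip":45,"linear":[0,0,0],"twist":[0,0,0]},{"grip":45,"linear":[0,0,0],"twist":[0,0,0]},{"grip":45,"linear":[0,0,-0.1],"twist":[0,0,0]},{"grip":45,"linear":[0,0,-0.2],"twist":[0,0,0]},{"grip":45,"linear":[0,0,-0.3],"twist":[0,0,0]},{"grip":45,"linear":[0,0,-0.3],"twist":[0,0,0]},{"grip":45,"linear":[0,0,-0.2],"twist":[0,0,0]}]' && python3 -m jog '[{"grip":45,"linear":[0.166,0,0.0104],"twist":[0,-0.0398,0]},{"grip":45,"linear":[0.166,0,0.0104],"twist":[0,-0.0398,0]},{"grip":45,"linear":[0.166,0,0.0104],"twist":[0,-0.0398,0]},{"grip":45,"linear":[0.166,0,0.0104],"twist":[0,-0.0398,0]},{"grip":45,"linear":[0,0,0],"twist":[0,0,0]},{"grip":45,"linear":[0,0,0],"twist":[0,0,0]}]'
python3 - <<'E'
from h import *
axial();i=camera_info("wrist");p,d=snapshot("wrist");f=210/np.tan(np.radians(i["vertical_fov"])/2)
T=np.array(i["pose"]);w=A+BOX@np.array([.0747,-.0007,.012]);c=T[:3,:3].T@(w-T[:3,3]);u=int(i["cx"]+f*c[0]/c[2]);v=int(i["cy"]+f*c[1]/c[2]);print(u,v,c)
cv2.imwrite("pics/w2.png",cv2.resize(p[v-24:v+24,u-24:u+24][::-1,::-1],None,fx=10,fy=10,interpolation=cv2.INTER_CUBIC)[:,:,::-1])
E
```

```text
t: 5.95
tool_pos: [0.6174, 0.1556, 0.2499]
eef_rot: [0.144, 0.959, 0.033, -0.243]
ft_force: [0.1, 0.3, 0.1]
finger_gap: 0.0448
grip_force: 0.0
t: 6.55
tool_pos: [0.5231, 0.1847, 0.2722]
eef_rot: [0.146, 0.989, -0.003, 0.001]
ft_force: [0.4, -0.5, 0.1]
finger_gap: 0.0451
grip_force: 0.0
t 6.55 tcp in box mm [  0.8  -2.1 204.2] rot err box(rad) [-0.006 -0.002 -0.003] F [ 0.4 -0.5  0.1] gap 0.045072750833552944 grip 0.0
axle in tool frame mm [  0.5   2.7 204.2] units [0.004 0.018 1.362]
283 256 [0.00306241 0.04877697 0.34829657]
```

View pics/w2.png

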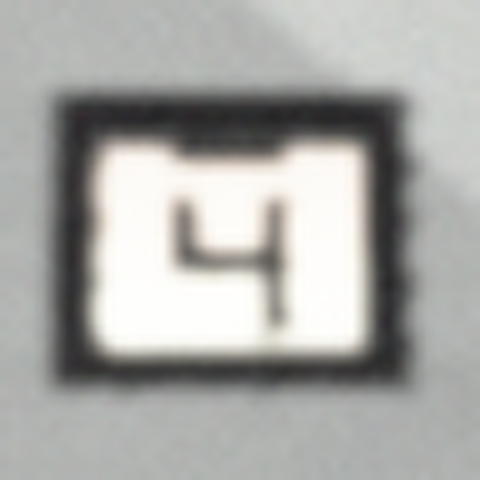

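The window now shows the 4, with its centre bar at row 262 against a window centre near row 244. It sits about 0.1 digit low, though some of that may be parallax. I'll move the camera squarely over the window to measure it.

```bash
python3 -m jog '[{"grip":45,"linear":[-0.165,0,0.0],"twist":[0,0,0]},{"grip":45,"linear":[-0.165,0.018,0],"twist":[-0.002,0,0]},{"grip":45,"linear":[0,0,0.0],"twist":[0,0,0]},{"grip":45,"linear":[0,0,0],"twist":[0,0,0]}]'
cat > look.py <<'E'
from h import *
import sys
axial();i=camera_info("wrist");p,d=snapshot("wrist");f=210/np.tan(np.radians(i["vertical_fov"])/2)
T=np.array(i["pose"]);w=A+BOX@np.array([.0747,-.0007,.012]);c=T[:3,:3].T@(w-T[:3,3]);u=int(i["cx"]+f*c[0]/c[2]);v=int(i["cy"]+f*c[1]/c[2])
print(u,v,"cam in box rel window mm",(BOX.T@(T[:3,3]-w)*1000).round(1),"mm/px",c[2]/f*1000)
k=cv2.resize(p[v-24:v+24,u-24:u+24][::-1,::-1],None,fx=10,fy=10,interpolation=cv2.INTER_CUBIC)
g=cv2.cvtColor(k,cv2.COLOR_RGB2GRAY);print("central cols min rows",[int(x) for x in g[::10,215:265].mean(1)]);print("side cols",[int(x) for x in g[::10,110:150].mean(1)])
D=d[v-24:v+24,u-24:u+24];print("depth centre/box",np.median(D[22:27,18:30]),np.median(D[:4]))
cv2.imwrite(sys.argv[1],k[:,:,::-1])
E
python3 look.py pics/w3.png
```

```text
t: 7.0
tool_pos: [0.5735, 0.1716, 0.2699]
eef_rot: [0.148, 0.989, -0.0, -0.001]
ft_force: [-0.2, 0.7, 1.0]
finger_gap: 0.045
grip_force: 0.0
t 7.0 tcp in box mm [ 52.8  -0.3 201.9] rot err box(rad) [-0.001  0.001 -0.008] F [-0.2  0.7  1. ] gap 0.04503892044068719 grip 0.0
axle in tool frame mm [ 51.9  -0.6 201.9] units [ 0.346 -0.004  1.346]
280 210 cam in box rel window mm [-93.6   1.  317.8] mm/px 1.017763421858923
central cols min rows [178, 179, 180, 179, 179, 181, 173, 139, 87, 53, 46, 50, 53, 76, 145, 221, 249, 250, 249, 245, 242, 242, 243, 242, 205, 134, 142, 213, 246, 247, 247, 247, 247, 249, 251, 234, 164, 84, 58, 88, 136, 167, 176, 177, 176, 175, 176, 177]
side cols [181, 182, 183, 182, 183, 183, 174, 142, 90, 54, 42, 62, 130, 211, 246, 249, 249, 250, 250, 250, 251, 251, 252, 252, 252, 252, 253, 253, 253, 253, 253, 253, 253, 253, 254, 236, 165, 85, 53, 75, 123, 161, 177, 181, 180, 181, 181, 179]
depth centre/box 0.33404115 0.3252135
```

View pics/w3.png

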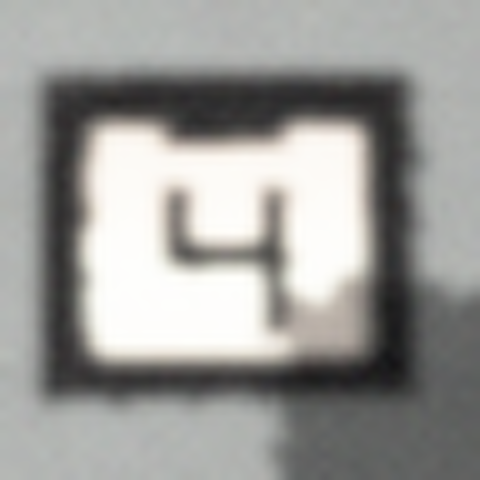

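The 4 sits about 1.2 px below centre here, but the camera is still 94 mm to the -x side of a recessed drum. One more look from vertically above will settle it.

```bash
python3 -m jog '[{"grip":45,"linear":[-0.2,0,0.0],"twist":[0,0,0]},{"grip":45,"linear":[-0.22,0,0],"twist":[0,0,0]},{"grip":45,"linear":[-0.2,0,0.0],"twist":[0,0,0]},{"grip":45,"linear":[0,0,0],"twist":[0,0,0]},{"grip":45,"linear":[0,0,0],"twist":[0,0,0]}]'
python3 look.py pics/w4.png
```

```text
t: 7.55
tool_pos: [0.661, 0.1458, 0.2702]
eef_rot: [0.147, 0.989, -0.0, -0.0]
ft_force: [-0.3, 0.1, -0.2]
finger_gap: 0.0452
grip_force: 0.0
t 7.55 tcp in box mm [ 1.440e+02 -1.000e-01  2.022e+02] rot err box(rad) [-0.001  0.001 -0.005] F [-0.3  0.1 -0.2] gap 0.04519384144049658 grip 0.0
axle in tool frame mm [143.2  -1.2 202.3] units [ 0.954 -0.008  1.349]
279 117 cam in box rel window mm [ -2.4   1.  318.1] mm/px 0.9397033638596162
central cols min rows [181, 182, 184, 183, 171, 133, 83, 62, 63, 56, 60, 129, 220, 254, 253, 253, 253, 252, 250, 248, 248, 248, 248, 246, 209, 133, 136, 211, 246, 250, 251, 250, 250, 249, 250, 252, 254, 243, 184, 110, 76, 81, 114, 161, 196, 209, 211, 210]
side cols [217, 217, 219, 218, 206, 163, 103, 73, 83, 148, 225, 253, 253, 253, 253, 253, 253, 253, 253, 253, 253, 253, 253, 253, 253, 253, 253, 253, 253, 254, 253, 253, 253, 253, 253, 253, 254, 245, 189, 113, 78, 79, 107, 158, 199, 213, 215, 213]
depth centre/box 0.3082605 0.3009405
```

View pics/w4.png

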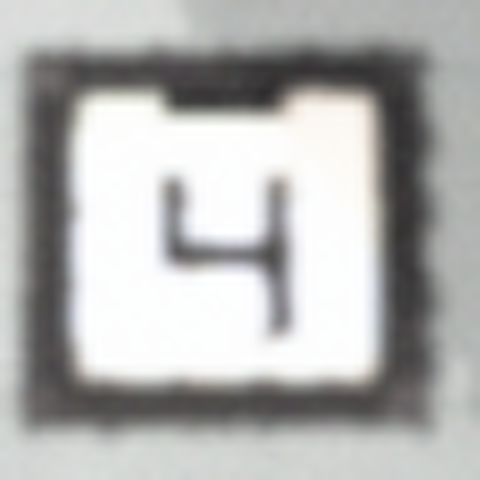

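Seen from straight above, the window is centred at row 239 and the 4 at row 255. That is about 0.07 digit short, or 0.045 rad. The wheel followed the tool exactly last time, so I'll make one small correction.

```bash
python3 -m jog '[{"grip":45,"linear":[0.2,-0.008,0.0],"twist":[0,0,0]},{"grip":45,"linear":[0.25,0,0],"twist":[0,0,0.0015]},{"grip":45,"linear":[0.25,0,0.0],"twist":[0,0,0]},{"grip":45,"linear":[0.25,0,0],"twist":[0,0,0]},{"grip":45,"linear":[0,0,0.2],"twist":[0,0,0]},{"grip":45,"linear":[0,0,0.25],"twist":[0,0,0]},{"grip":45,"linear":[0,0,0],"twist":[0,0,0]},{"grip":45,"linear":[0,0,0],"twist":[0,0,0]}]'
python3 - <<'E'
from h import *
axial()
E
```

```text
t: 8.4
tool_pos: [0.5241, 0.1866, 0.204]
eef_rot: [0.149, 0.989, -0.0, -0.0]
ft_force: [0.4, 0.8, 1.1]
finger_gap: 0.045
grip_force: 0.0
t 8.4 tcp in box mm [ 1.10e+00 -1.00e-01  1.36e+02] rot err box(rad) [-0.001  0.    -0.009] F [0.4 0.8 1.1] gap 0.04503438234581857 grip 0.0
axle in tool frame mm [  0.4  -0.6 136. ] units [ 0.003 -0.004  0.907]
```

```bash
python3 -m jog '[{"grip":45,"linear":[0.003,-0.004,0.2],"twist":[0,0,-0.003]},{"grip":45,"linear":[0,0,0.2],"twist":[0,0,0]},{"grip":45,"linear":[0,0,0.16],"twist":[0,0,0]},{"grip":45,"linear":[0,0,0.09],"twist":[0,0,0]},{"grip":30,"linear":[0,0,0],"twist":[0,0,0]},{"grip":16,"linear":[0,0,0],"twist":[0,0,0]},{"grip":10,"linear":[0,0,0],"twist":[0,0,0]},{"grip":10,"linear":[0,0,0],"twist":[0,0,0]}]' 25 && python3 - <<'E'
from h import *
axial()
E
```

```text
t: 9.2
tool_pos: [0.5249, 0.1859, 0.1072]
eef_rot: [0.144, 0.99, 0.0, 0.001]
ft_force: [-0.8, -0.9, 3.4]
finger_gap: 0.0192
grip_force: 27.3
t 9.2 tcp in box mm [ 2.2 -0.5 39.2] rot err box(rad) [ 0.001 -0.002 -0.   ] F [-0.8 -0.9  3.4] gap 0.01924542729352935 grip 27.271348536014557
axle in tool frame mm [ 1.5 -0.3 39.2] units [ 0.01  -0.002  0.261]
```

```bash
python3 -m jog '[{"grip":10,"linear":[-0.006,0,0],"twist":[0,0.0075,0]},{"grip":10,"linear":[-0.006,0,0],"twist":[0,0.0075,0]},{"grip":10,"linear":[0,0,0],"twist":[0,0,0]},{"grip":10,"linear":[0,0,0],"twist":[0,0,0]}]' && python3 - <<'E'
from h import *
axial()
E
```

```text
t: 9.6
tool_pos: [0.5269, 0.1853, 0.107]
eef_rot: [0.145, 0.989, 0.004, -0.023]
ft_force: [-2.3, -1.5, 9.1]
finger_gap: 0.0197
grip_force: 28.0
t 9.6 tcp in box mm [ 4.2 -0.5 39. ] rot err box(rad) [ 0.001  0.047 -0.001] F [-2.3 -1.5  9.1] gap 0.01967791994888103 grip 28.02819460630417
axle in tool frame mm [ 1.7 -0.3 39.1] units [ 0.011 -0.002  0.261]
```

Turned +0.049 rad. I'll release, back off, and look again from above the window.

```bash
python3 -m jog '[{"grip":30,"linear":[0,0,0],"twist":[0,0,0]},{"grip":45,"linear":[0,0,0],"twist":[0,0,0]},{"grip":45,"linear":[0,0,0],"twist":[0,0,0]},{"grip":45,"linear":[0,0,-0.1],"twist":[0,0,0]},{"grip":45,"linear":[0,0,-0.25],"twist":[0,0,0]},{"grip":45,"linear":[0,0,-0.3],"twist":[0,0,0]},{"grip":45,"linear":[0,0,-0.3],"twist":[0,0,0]},{"grip":45,"linear":[0,0,-0.14],"twist":[0,-0.015,0]}]' && python3 -m jog '[{"grip":45,"linear":[-0.2,0,0],"twist":[0,0,0]},{"grip":45,"linear":[-0.25,0,0],"twist":[0,0,0]},{"grip":45,"linear":[-0.25,0,0],"twist":[0,0,0]},{"grip":45,"linear":[-0.2,0,0],"twist":[0,0,0]},{"grip":45,"linear":[0,0,0],"twist":[0,0,0]},{"grip":45,"linear":[0,0,0],"twist":[0,0,0]}]'
python3 look.py pics/w5.png
```

```text
t: 10.4
tool_pos: [0.5355, 0.183, 0.273]
eef_rot: [0.145, 0.989, 0.001, 0.003]
ft_force: [0.5, 0.3, 0.3]
finger_gap: 0.0448
grip_force: 0.0
t: 11.0
tool_pos: [0.6624, 0.1444, 0.2682]
eef_rot: [0.145, 0.989, -0.0, -0.001]
ft_force: [0.5, 0.2, 0.1]
finger_gap: 0.0452
grip_force: 0.0
t 11.0 tcp in box mm [145.8  -1.  200.2] rot err box(rad) [-0.001  0.001 -0.001] F [0.5 0.2 0.1] gap 0.045248887004436494 grip 0.0
axle in tool frame mm [144.9   0.4 200.3] units [0.966 0.002 1.336]
281 115 cam in box rel window mm [-6.000e-01 -2.000e-01  3.161e+02] mm/px 0.9322628075950589
central cols min rows [184, 185, 189, 187, 161, 114, 78, 66, 75, 137, 222, 254, 253, 253, 253, 253, 253, 252, 252, 253, 253, 253, 218, 145, 154, 226, 253, 253, 253, 253, 253, 253, 252, 253, 253, 254, 255, 220, 135, 78, 72, 78, 105, 156, 195, 209, 210, 210]
side cols [218, 218, 219, 213, 187, 136, 89, 73, 100, 175, 238, 254, 253, 253, 253, 253, 253, 253, 253, 253, 253, 253, 253, 253, 253, 253, 253, 253, 253, 253, 253, 254, 253, 253, 253, 253, 254, 241, 179, 107, 78, 78, 100, 148, 191, 211, 215, 214]
depth centre/box 0.30561012 0.2985236
```

View pics/w5.png

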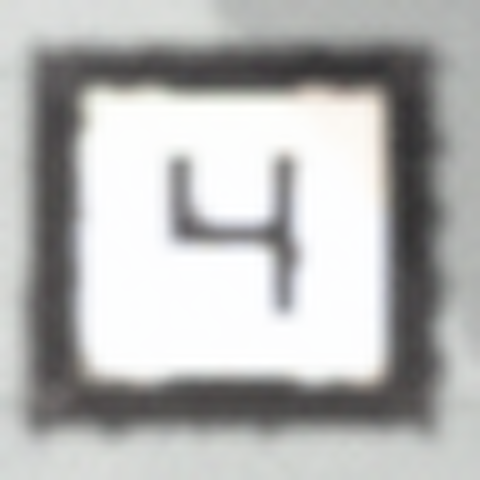

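The bar is at row 235 and the window centre at about 237, with the neighbouring digits just showing symmetrically at both edges, so the 4 is centred. The arm is clear of everything.

```bash
python3 -c "
from workcell import *
print(sign_off())"
```

```text
the job is handed in; nothing more can be done
None
```

The press timer's wheel now shows the digit 4 in the middle of its window and has been let go; the arm is clear, the feed gauge was not touched, and the job was handed in at about 11 s.

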